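# Start the bench test of a module

### The job

Start the test of the module that lies in the bench tester, using only the fingertips on the tester's keys: first switch the tester on by pressing the raised far end of the rocker right down, then push the round key fully in (it stays in), then press the long bar key fully down and finish while still holding it down. Do not press the square key, and leave the module and the other things standing there where they are.

Things in the scene. Friction and masses are not known exactly. Their poses are not given: they have to be found in the camera images.
- tester: grey bench tester 240 mm deep (x), 300 mm wide (y), flat aluminium deck 50 mm above the worktop; fixed. Origin at the centre of its underside; x points to its rear, away from the robot, y to its left. Four control units stand in a row 70 mm apart along its front, in varying order; behind them lie the module in its nest and a spool
- rocker_far (a point): point on the far wing of the rocker, 23 mm behind its pivot: press here straight down (about 3 N). White V-shaped rocker, 34 mm wide (y), 62 mm long (x); at the start its near wing lies level, its far wing rises at 0.36 rad. The point moves with it, about 8 mm down until the far wing lies level; it stays where it is left. Its unit is a black plate 80 x 62 x 10 mm on the deck
- rocker (a joint): tilt of the rocker, rad: 0 = off (far wing raised), 0.36 = on (far wing level, near wing raised)
- round_key_top (a point): centre of the top face of the round key, white, 28 mm across, standing 10 mm above its unit; moves down with the key. It needs 4 N and stays in where it is left. Its unit is a black plate 80 x 62 x 10 mm on the tester's deck.
- round_key (a joint): how far the round key is pushed in, m: 0 = out, 0.008 = fully in
- bar_key_top (a point): centre of the top face of the long bar key, white, 24 mm (x) by 54 mm (y), standing 10 mm above its unit; moves down with the key. A spring lifts it: 2 N to start, 6 N fully down. Its unit is a black plate 80 x 62 x 10 mm on the tester's deck.
- bar_key (a joint): how far the bar key is pressed, m: 0 = up, 0.008 = fully down
- bar_key_unit: the fixed unit that carries the bar key; origin at the centre of its underside, on the deck; axes as the tester's
- square_key_top (a point): centre of the top face of the square key (28 x 28 mm, white, 10 mm above its unit), not to be pressed
- square_key (a joint): how far the square key is pressed, m: 0 = up, 0.008 = fully down
- module_mid (a point): centre of the closed module with an aluminium cover, 89 x 61 x 20 mm, loose in its nest on the deck behind the control units; leave alone
- spool_mid (a point): centre of the grey solder spool, 63 mm across and 70 mm high, loose on the deck behind the control units; leave alone
- pot_mid (a point): centre of the black pot, 62 mm across and 42 mm high, loose on the worktop left of the tester; leave alone
- tape_roll_mid (a point): centre of the black tape roll, 62 mm across and 19 mm high, loose on the worktop left of the tester; leave alone

How it is judged:
On the way, in this order (a step that is already met when the one before it is completed fails the run):
1. the rocker is switched on (far end down) (value of joint rocker above 0.28 rad), for 0.1 s.
2. the round key is pushed in (value of joint round_key above 0.006 m), for 0.1 s.
3. the bar key is held down by the fingers (value of joint bar_key above 0.0055 m and contact force between the fingers and bar_key_unit above 2 N), for 0.2 s.
At the end, for the whole second after the job is handed in: The rocker is on (tilt over 0.28 of 0.36 rad), the round key is in (over 6 of 8 mm), and the fingers hold the bar key down (over 5.5 of 8 mm, with more than 2 N); the square key is up (all of step 3 and value of joint rocker above 0.28 rad and value of joint round_key above 0.006 m and value of joint square_key below 0.002 m); the arm keeps its last pose, push and grip.
It fails at once if the round key is pushed in (over 3 mm) before the rocker is on (value of joint round_key above 0.003 m and value of joint rocker below 0.25 rad).
It fails at once if the bar key is pressed (over 3 mm) before the rocker is on and the round key is in (value of joint bar_key above 0.003 m and (value of joint rocker below 0.25 rad or value of joint round_key below 0.005 m)).
It fails at once if the square key is pressed (over 3 mm) (value of joint square_key above 0.003 m).
It fails at once if the module is lifted or moved more than 12 mm (distance of module_mid from where it was at the start of the episode above 0.012 m).
It fails at once if the spool, pot or tape roll is lifted or moved more than 20 mm (distance of any of spool_mid, pot_mid, tape_roll_mid from where it was at the start of the episode above 0.02 m).
It also fails if it takes over 42 s, if anything falls off the work surface, if the arm or the gripper's body presses on something with over 40 N, if the wrist force passes 120 N, or if a joint passes its speed limit or range.

### The arm

A 7-joint arm with a two-finger parallel gripper is mounted at the origin on a cart in front of the work surface, level with it; the furniture and walls round the work are solid. World frame = base frame: x ahead of the robot, y to its left, z up, the work surface at z = 0. Lengths are in m, angles in rad, forces in N, time in s.
With the tool pointing down it reaches from about 0.4 to 0.875 m from the base axis. Payload 19.3 kg.
Tool frame: the origin (TCP) lies on the centre line of the jaws, within the pads' length; the fingertips stand 14 mm ahead of it and the grasp point (between the pads) lies 5 mm behind it; y points along the fingers, x is the direction in which the jaws open and shut, and the axes are right-handed (so a half turn about y gives the same grasp; the last joint's range is limited). The gripper opens to 85 mm and grips with 20 to 120 N. Pads are 22 mm wide; open, the fingers measure 114 mm over their backs; the gripper's body (76 mm by 85 mm) begins 54 mm behind the grasp point. The pads swing forward as they close: fully open they stand 13 mm farther back than shut.
Start: joints at [1.074, 0.521, -0.036, 1.599, 0.021, 1.021, -0.113], TCP at [0.259, -0.569, 0.245] pointing down, gripper open.
Joint ranges: [-2.91, 2.91], [-0.3, 2.13], [-1.5, 1.42], [0.17, 2.43], [-1.26, 4.41], [0.16, 1.93], [-2.52, 2.52]. Speed limits (rad/s): [1.89, 1.89, 2.39, 2.39, 3.01, 3.01, 3.01].

### API

Orientations are given as [roll, pitch, yaw] about the fixed x, y, z axes, in that order (R = Rz(yaw) Ry(pitch) Rx(roll)).
In Python, from workcell import monitor, grab_frame, workorder gives the robot as it stands.
- The arm moves only by the tool drive_tool, never from a script. Its argument "steps" is one flat list of numbers, 5 for each row, row after row: the finger opening in mm, from 0 to 85.4, then the shift along the world's x, y, z in mm, then the turn about the world's z in degrees. In form: [fingers, tx, ty, tz, twist, fingers, tx, ty, tz, twist, ...]. A call has exactly 5 rows; each row shifts and turns the commanded pose from where the row before left it; what a row does not reach is not made up. A row lasts 1/12 s, in which the tool goes at most 41.7 mm and 7.16 degrees, less where a joint would pass 70% of its speed; a pose out of reach is approached as far as the arm can. A call is refused whole if a number of a shift passes 41.7 or a number of a turn 7.16, either way. A call with a gripper value outside its range is refused whole. The fingers move at their own pace and stop on an object; "grip_force" is the grip in N (left out, the last holds). Time passes only in rows, so rows that do not move let the fingers close, or fill a call up. It gives the time, the measured TCP pose, the force and the opening at its end, in the units of the state.
- monitor.observe(): the state, without advancing time (a new reading comes with each control period).
- grab_frame(name): name is "scene" or "top" or "wrist"; returns a dict with "frame" (384x512x3 uint8, red, green, blue), "vertical_fov" (degrees; the focal length in pixels is half the picture's height over the tangent of half this angle, whatever the lens; pixels are square), "cx", "cy" (the principal point, pixels), "xyz" and "orientation" of the camera in the world. Camera axes: x right, y down, z forward; pixel columns grow to the right and rows downward; lengths in m; the calibration is good to about 2 mm. A picture is of the moment at which its call begins. There is no depth.
- workorder.job_done(): hands the job in, once; it reports no verdict.
The state is a dict: "clock": time; "qpos": joint angles; "qd": joint speeds; "joint_efforts": joint torques, N m; "position": TCP position; "tool_rot": TCP orientation; "force": force on the tool from outside, world axes, zero at the start; "moment": the same for the moment, N m; "grip_width": finger opening in m.
Only numpy, scipy, OpenCV 4.12 (cv2) and the standard library are available. Lean on these libraries where they do the work, as an engineer would, in place of code of your own. Each camera call takes 0.05 s, during which the arm holds its last target. There are 200 camera calls.

## Working session

There is one attempt and no reset: what is moved stays moved. The work goes in short steps, Python scripts to look and compute and a tool call to move; the robot and the scene stay as the last step left them, time stands still between calls to the robot, and variables do not carry over. Pictures are saved under pics/ and viewed, about 8 in all and at most 12, crops included, and the job is handed in when it is done.

Besides the shell and the picture viewer there is one more tool, called after "Call:" by a JSON object that holds its "api" and its "payload", one argument or row to a line. drive_tool: Moves the arm, as the interface text tells. Its arguments: {"type":"object","properties":{"steps":{"type":"array"},"grip_force":{"type":"number"}},"required":["steps"]}

```bash
mkdir -p pics; cat > h.py <<'E'
import numpy as np, cv2
from workcell import monitor, grab_frame, workorder
from scipy.spatial.transform import Rotation as R
def snap(n,f):
    g=grab_frame(n); cv2.imwrite('pics/'+f,g['frame'][:,:,::-1]); 
    import pickle; pickle.dump(g,open('pics/'+f+'.pkl','wb')); return g
def cam(g):
    o=np.array(g['orientation'],float)
    r=R.from_euler('xyz',o).as_matrix() if o.size==3 else o.reshape(3,3) if o.size==9 else None
    return r,np.array(g['xyz']),g['frame'].shape[0]/2/np.tan(np.radians(g['vertical_fov'])/2)
def pix2z(g,u,v,z):
    r,t,f=cam(g); d=r@np.array([(u-g['cx'])/f,(v-g['cy'])/f,1]); return t+d*(z-t[2])/d[2]
def proj(g,p):
    r,t,f=cam(g); c=r.T@(np.array(p)-t); return f*c[0]/c[2]+g['cx'],f*c[1]/c[2]+g['cy']
E
python3 - <<'E'
from h import *
print(monitor.observe())
for n in('top','scene'):
    g=snap(n,n+'1.png'); print(n,{k:v for k,v in g.items() if k!='frame'})
a=[cv2.imread(f'pics/{n}1.png') for n in('top','scene')]
E
```

```text
{'clock': 0.0, 'qpos': array([ 1.07380863,  0.52200287, -0.0363479 ,  1.60001846,  0.02123307,
        1.02109971, -0.11280208]), 'qd': array([-1.91797029e-04, -3.49156972e-05, -2.16791616e-04, -8.09933172e-05,
        1.37143758e-03,  1.59900551e-03, -2.06827940e-03]), 'joint_efforts': array([ 5.13440518e-04, -9.27096248e+01,  1.98013455e+00, -3.69926226e+01,
        1.79118913e-02,  8.11289123e-03, -4.55775501e-05]), 'position': array([ 0.25855127, -0.56865216,  0.2447287 ]), 'tool_rot': array([-1.57089639e+00,  1.13796434e-03, -1.14398548e+00]), 'force': array([0.64075838, 0.12509584, 0.92928975]), 'moment': array([ 0.01323169, -0.01875484, -0.00341866]), 'grip_width': 0.08569884158255424}
top {'vertical_fov': 46.757946756629, 'cx': 259.4301358382959, 'cy': 191.21557665253664, 'xyz': array([0.4723072 , 0.05792164, 1.06025145]), 'orientation': array([-3.03328432, -0.01919428, -1.55298651])}
scene {'vertical_fov': 57.39239902340889, 'cx': 254.00627716554843, 'cy': 190.7611756132935, 'xyz': array([0.07040634, 0.2833832 , 0.7421327 ]), 'orientation': array([-2.45417783,  0.00875566, -2.03529133])}
```

View pics/top1.png

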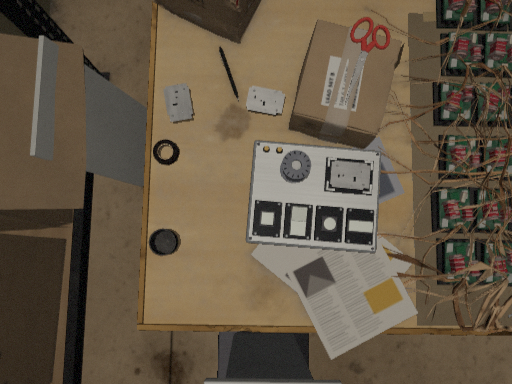

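View pics/scene1.png

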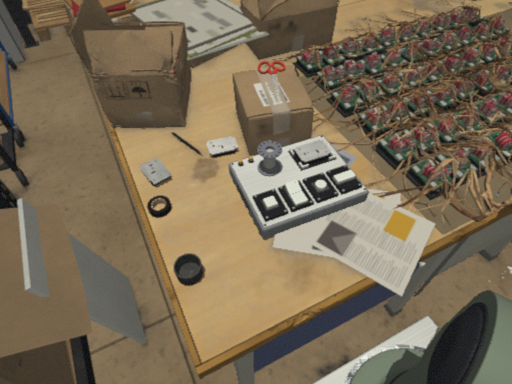

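The tops view shows, from left to right, the square key (267,218), rocker (298,220), round key (329,224) and bar key (360,225). Spool is at (295,165) and the module at (350,176). I'll refine on an enlarged crop.

```bash
python3 - <<'E'
from h import *
import pickle
g=pickle.load(open('pics/top1.png.pkl','rb'))
im=g['frame'][:,:,::-1][130:260,240:392]
cv2.imwrite('pics/c1.png',cv2.resize(im,None,fx=5,fy=5,interpolation=cv2.INTER_CUBIC)[:600])
gr=cv2.cvtColor(g['frame'],cv2.COLOR_RGB2GRAY)
# black plates + white keys by blobs
m=((gr<70)*255).astype('uint8'); m[:195]=0;m[255:]=0;m[:,:245]=0;m[:,385:]=0
cs,_=cv2.findContours(m,cv2.RETR_EXTERNAL,cv2.CHAIN_APPROX_NONE)
for c in cs:
    if cv2.contourArea(c)>300:
        (u,v),wh,a=cv2.minAreaRect(c); p=pix2z(g,u,v,.06); print('plate',u,v,wh,a,p)
        x,y,w,h=cv2.boundingRect(c); sub=gr[y+4:y+h-4,x+4:x+w-4]; 
        M=cv2.moments(((sub>150)*255).astype('uint8'),True)
        ku,kv=M['m10']/M['m00']+x+4,M['m01']/M['m00']+y+4; print('  key',ku,kv,M['m00'],pix2z(g,ku,kv,.07))
E
```

```text
plate 359.0 226.0 (27.76413345336914, 34.36003112792969) 4.39870548248291 [ 0.50694656 -0.18541124  0.06      ]
  key 359.2039800995025 225.9452736318408 201.0 [ 0.50673064 -0.18343696  0.07      ]
plate 328.2944030761719 223.37815856933594 (27.430112838745117, 34.48356628417969) 4.085616588592529 [ 0.5115659  -0.11591423  0.06      ]
  key 329.3173076923077 223.42307692307693 104.0 [ 0.5111157  -0.11646674  0.07      ]
plate 297.62939453125 220.81764221191406 (27.303955078125, 34.513431549072266) 4.39870548248291 [ 0.51604258 -0.0466058   0.06      ]
  key 298.2270408163265 221.1122448979592 392.0 [ 0.51497392 -0.04690171  0.07      ]
plate 267.0187683105469 218.2842559814453 (27.374956130981445, 34.52190017700195) 4.969740867614746 [0.52045423 0.02248185 0.06      ]
  key 266.9398496240602 218.30075187969925 133.0 [0.51993285 0.02301155 0.07      ]
```

View pics/c1.png

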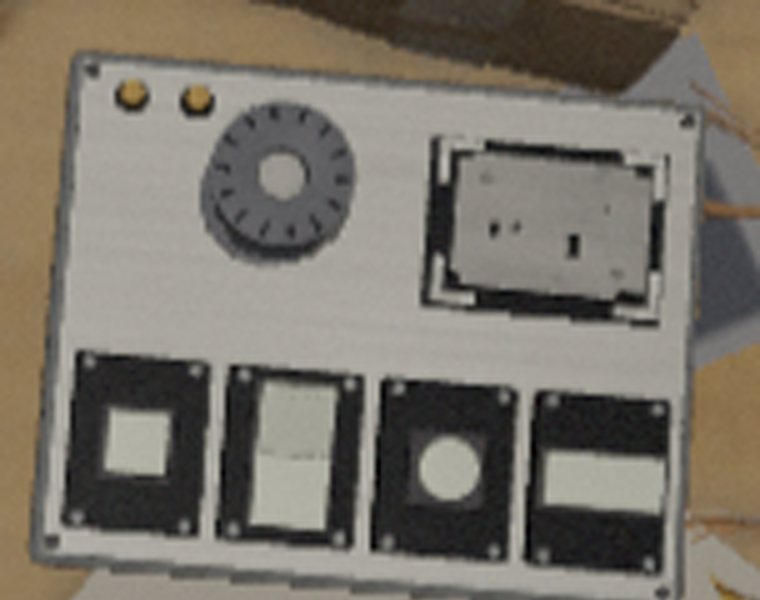

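Call:
{"api": "drive_tool", "payload": {
  "steps": [0,14,26,0,-1.4,0,14,26,0,-1.4,0,14,26,0,-1.4,0,14,26,0,-1.4,0,14,26,0,-1.4],
  "grip_force": 40
}}

```text
clock: 0.52
position: [0.329, -0.4375, 0.245]
tool_rot: [-1.571, 0.001, -1.268]
force: [2.0, -0.1, 0.0]
grip_width: 0.0254
```

Call:
{"api": "drive_tool", "payload": {
  "steps": [0,14,26,0,-1.4,0,14,26,0,-1.4,0,14,26,0,-1.4,0,14,26,0,-1.4,0,14,26,0,-1.4]
}}

```text
clock: 0.93
position: [0.399, -0.3075, 0.2452]
tool_rot: [-1.571, 0.0, -1.39]
force: [1.3, -0.6, -0.1]
grip_width: 0.0004
```

Call:
{"api": "drive_tool", "payload": {
  "steps": [0,14,26,0,-1.4,0,14,26,0,-1.4,0,14,26,0,-1.4,0,14,26,0,-1.4,0,14,26,0,-1.4]
}}

```text
clock: 1.35
position: [0.469, -0.1775, 0.2452]
tool_rot: [-1.571, 0.0, -1.512]
force: [0.6, -1.0, -0.3]
grip_width: -0.0002
```

Call:
{"api": "drive_tool", "payload": {
  "steps": [0,14,26,-20,-1.4,0,14,26,-20,-1.4,0,14,26,-20,-1.4,0,14,26,-20,-1.4,0,13,26,-20,-1.4]
}}

```text
clock: 1.77
position: [0.5381, -0.0476, 0.1442]
tool_rot: [-1.571, -0.0, -1.634]
force: [1.9, -0.3, 1.0]
grip_width: 0.0
```

```bash
python3 - <<'E'
from h import *
s=monitor.observe();print(s['position'],s['tool_rot'],s['qpos'],s['force'])
a=snap('wrist','w1.png');b=snap('scene','s2.png');print(a['xyz'],a['orientation'])
x,y=s['position'][:2]
print(proj(b,s['position']))
cv2.imwrite('pics/j1.png',np.hstack([cv2.resize(a['frame'],(400,300)),cv2.resize(b['frame'][110:260,200:400],(400,300))])[:,:,::-1])
E
```

```text
[ 0.53812335 -0.04759433  0.14418898] [-1.57087184e+00 -9.97414288e-06 -1.63397912e+00] [ 0.04701265  0.52405244 -0.09276132  1.91098499  0.07119286  0.70974949
 -1.72138059] [ 1.89288723 -0.28207972  1.00890199]
[ 0.60374073 -0.05223763  0.27245776] [ 2.87408344e+00  1.37565690e-03 -1.63382268e+00]
(np.float64(293.14928077839835), np.float64(165.6129061543412))
```

View pics/j1.png

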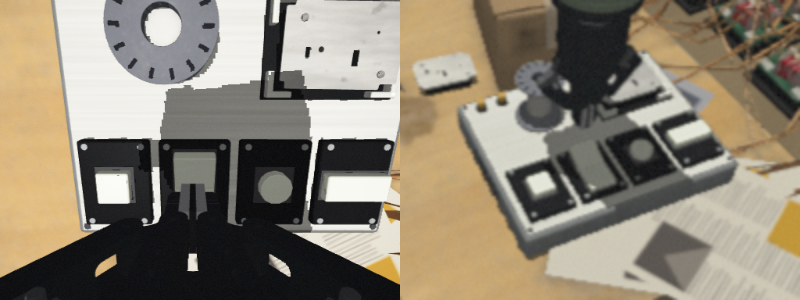

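Fingers (wrist picture about (193,200)) stand over the rocker's far wing; clear of spool and module. Cross-check with the wrist camera.

```bash
python3 - <<'E'
from h import *
import pickle
g=pickle.load(open('pics/w1.png.pkl','rb'))
for n,u,v,z in(('sq',113,185,.07),('round',272,185,.07),('bar',361,185,.07),('sqplate',115,181,.06),('rndplate',276,181,.06),('rock far edge',194,151,.08),('rock far edge',194,151,.085)):
    print(n,pix2z(g,u*1.28,v*1.28,z))
E
```

```text
sq [0.5249793  0.02033104 0.07      ]
round [ 0.5165861  -0.11386828  0.07      ]
bar [ 0.51189471 -0.1888792   0.07      ]
sqplate [0.52474549 0.02160172 0.06      ]
rndplate [ 0.51586296 -0.12036543  0.06      ]
rock far edge [ 0.55301582 -0.05000554  0.08      ]
rock far edge [ 0.55433364 -0.05006353  0.085     ]
```

Call:
{"api": "drive_tool", "payload": {
  "steps": [0,0,0,-10,0,0,0,0,-10,0,0,0,0,-10,0,0,0,0,-5,0,0,0,0,-3,0]
}}

```text
clock: 2.28
position: [0.5372, -0.0497, 0.1064]
tool_rot: [-1.572, -0.0, -1.634]
force: [-0.4, -0.5, 0.6]
grip_width: -0.0005
```

Call:
{"api": "drive_tool", "payload": {
  "steps": [0,1,1,-3,0,0,1,1,-3,0,0,0,0,-2,0,0,0,0,-2,0,0,0,0,-2,0]
}}

```text
clock: 2.7
position: [0.5398, -0.047, 0.0953]
tool_rot: [-1.57, 0.0, -1.633]
force: [0.0, 0.2, 0.2]
grip_width: 0.0
```

Call:
{"api": "drive_tool", "payload": {
  "steps": [0,0,0,-1,0,0,0,0,-1,0,0,0,0,-1,0,0,0,0,-1,0,0,0,0,0,0]
}}

```text
clock: 3.12
position: [0.5399, -0.0469, 0.0913]
tool_rot: [-1.57, 0.0, -1.633]
force: [0.9, -0.6, 1.4]
grip_width: 0.0001
```

Call:
{"api": "drive_tool", "payload": {
  "steps": [0,0,0,-1,0,0,0,0,-1,0,0,0,0,-1,0,0,0,0,-1,0,0,0,0,0,0]
}}

```text
clock: 3.53
position: [0.5397, -0.0469, 0.0871]
tool_rot: [-1.571, 0.0, -1.633]
force: [0.6, -0.1, 1.2]
grip_width: 0.0003
```

Call:
{"api": "drive_tool", "payload": {
  "steps": [0,0,0,-1,0,0,0,0,-1,0,0,0,0,-1,0,0,0,0,0,0,0,0,0,0,0]
}}

```text
clock: 3.95
position: [0.5395, -0.0469, 0.0841]
tool_rot: [-1.571, -0.0, -1.633]
force: [1.3, 0.0, 0.9]
grip_width: 0.0002
```

Call:
{"api": "drive_tool", "payload": {
  "steps": [0,0,0,-1,0,0,0,0,-1,0,0,0,0,-1,0,0,0,0,0,0,0,0,0,0,0]
}}

```text
clock: 4.37
position: [0.5399, -0.047, 0.0816]
tool_rot: [-1.57, 0.0, -1.633]
force: [0.5, 0.2, 8.5]
grip_width: -0.0001
```

```bash
python3 - <<'E'
from h import *
b=snap('scene','s3.png'); a=snap('wrist','w3.png')
cv2.imwrite('pics/j2.png',np.hstack([cv2.resize(a['frame'][150:330,130:370],(400,300)),cv2.resize(b['frame'][150:225,240:340],(400,300),interpolation=cv2.INTER_CUBIC)])[:,:,::-1])
E
```

```text
(no output)
```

View pics/j2.png

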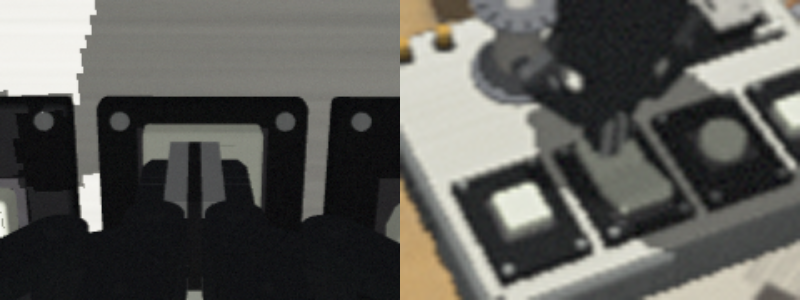

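Call:
{"api": "drive_tool", "payload": {
  "steps": [0,0,0,-1,0,0,0,0,-1,0,0,0,0,0,0,0,0,0,0,0,0,0,0,0,0]
}}

```text
clock: 4.88
position: [0.5402, -0.047, 0.081]
tool_rot: [-1.569, -0.0, -1.633]
force: [-8.3, 1.5, 40.4]
grip_width: -0.0
```

That stiff response means the rocker is at its stop. Lift and move over the round key, then check.

Call:
{"api": "drive_tool", "payload": {
  "steps": [0,0,0,10,0,0,0,0,10,0,0,0,0,15,0,0,0,0,0,0,0,0,0,0,0]
}}

```text
clock: 5.3
position: [0.5398, -0.047, 0.1148]
tool_rot: [-1.57, 0.0, -1.633]
force: [0.1, 1.1, -0.3]
grip_width: 0.0
```

Call:
{"api": "drive_tool", "payload": {
  "steps": [0,-7,-17,0,0,0,-7,-17,0,0,0,-7,-17,0,0,0,-6,-18,0,0,0,0,0,0,0]
}}

```text
clock: 5.72
position: [0.5109, -0.1195, 0.1135]
tool_rot: [-1.573, -0.001, -1.636]
force: [-0.9, -2.0, -0.4]
grip_width: 0.0001
```

```bash
python3 - <<'E'
from h import *
print(monitor.observe()['position'])
b=snap('scene','s4.png'); a=snap('wrist','w4.png')
cv2.imwrite('pics/j3.png',np.hstack([cv2.resize(a['frame'],(400,300)),cv2.resize(b['frame'][150:225,250:350],(400,300),interpolation=cv2.INTER_CUBIC)])[:,:,::-1])
E
```

```text
[ 0.51086708 -0.11947688  0.11352753]
```

View pics/j3.png

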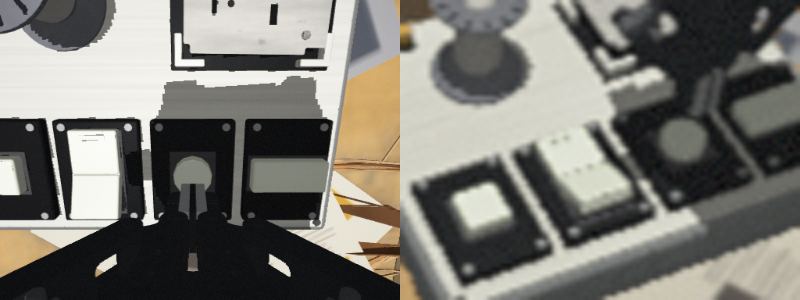

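Rocker is on (near wing raised). The fingers are over the round key; check the offset.

```bash
python3 - <<'E'
from h import *
import pickle
s=monitor.observe()['position'];print(s)
g=pickle.load(open('pics/w4.png.pkl','rb'));print(pix2z(g,192*1.28,173*1.28,.07),pix2z(g,288*1.28,175*1.28,.07))
print(np.array(proj(g,[*s[:2],.07]))/1.28,np.array(proj(g,[*s[:2],s[2]-.014]))/1.28)
E
```

```text
[ 0.5122412  -0.11626165  0.11368947]
[ 0.51592256 -0.11791652  0.07      ] [ 0.51004996 -0.18582087  0.07      ]
[190.01734544 178.00804302] [189.53034259 195.67929791]
```

Call:
{"api": "drive_tool", "payload": {
  "steps": [0,0,0,-5,0,0,0,0,-5,0,0,0,0,-4,0,0,0,0,-3,0,0,0,0,0,0]
}}

```text
clock: 6.23
position: [0.5124, -0.1155, 0.0964]
tool_rot: [-1.572, 0.0, -1.632]
force: [-0.9, -0.2, 0.3]
grip_width: -0.0
```

Call:
{"api": "drive_tool", "payload": {
  "steps": [0,1,-1,-4,0,0,0,0,-4,0,0,0,0,-3,0,0,0,0,-2,0,0,0,0,0,0]
}}

```text
clock: 6.65
position: [0.5136, -0.1169, 0.0839]
tool_rot: [-1.571, 0.0, -1.633]
force: [-0.2, -0.1, -0.1]
grip_width: -0.0001
```

Call:
{"api": "drive_tool", "payload": {
  "steps": [0,0,0,-2,0,0,0,0,-2,0,0,0,0,-2,0,0,0,0,0,0,0,0,0,0,0]
}}

```text
clock: 7.07
position: [0.5137, -0.1169, 0.0782]
tool_rot: [-1.571, 0.0, -1.633]
force: [-0.3, 1.0, 0.5]
grip_width: -0.0002
```

Call:
{"api": "drive_tool", "payload": {
  "steps": [0,0,0,-2,0,0,0,0,-1,0,0,0,0,0,0,0,0,0,0,0,0,0,0,0,0]
}}

```text
clock: 7.48
position: [0.5139, -0.117, 0.0759]
tool_rot: [-1.57, -0.0, -1.633]
force: [-5.0, 1.2, 18.5]
grip_width: 0.0005
```

```bash
python3 - <<'E'
from h import *
s=monitor.observe();print(s['position'],s['force'])
b=snap('scene','s5.png'); a=snap('wrist','w5.png')
cv2.imwrite('pics/j4.png',np.hstack([cv2.resize(a['frame'][150:330,130:370],(400,300)),cv2.resize(b['frame'][150:225,270:370],(400,300),interpolation=cv2.INTER_CUBIC)])[:,:,::-1])
E
```

```text
[ 0.51387079 -0.1170104   0.07593893] [-4.97105677  1.18557488 18.50692026]
```

View pics/j4.png

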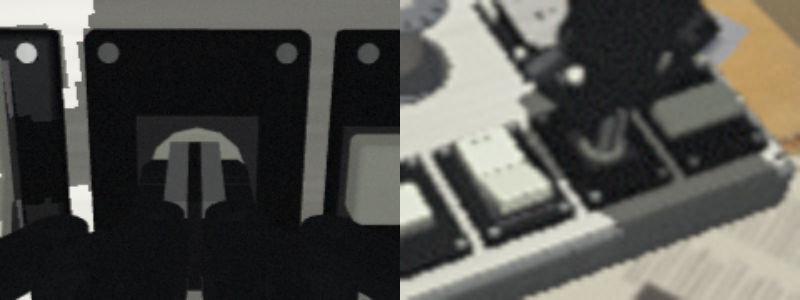

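The round key is down at its stop (tip at 62 mm, 18 N). On to the bar key.

Call:
{"api": "drive_tool", "payload": {
  "steps": [0,0,0,10,0,0,0,0,10,0,0,0,0,10,0,0,0,0,0,0,0,0,0,0,0]
}}

```text
clock: 8.0
position: [0.5141, -0.117, 0.1061]
tool_rot: [-1.569, -0.0, -1.633]
force: [0.2, -0.6, -0.3]
grip_width: 0.0003
```

Call:
{"api": "drive_tool", "payload": {
  "steps": [0,-1,-17,0,0,0,-1,-17,0,0,0,-1,-17,0,0,0,-1,-17,0,0,0,0,0,0,0]
}}

```text
clock: 8.42
position: [0.5089, -0.1884, 0.105]
tool_rot: [-1.571, -0.001, -1.636]
force: [-1.1, -0.6, -0.5]
grip_width: 0.0001
```

```bash
python3 - <<'E'
from h import *
s=monitor.observe();print(s['position'],s['force'])
b=snap('scene','s6.png'); a=snap('wrist','w6.png')
print(np.array(proj(a,[.509,-.185,.07]))/1.28)
cv2.imwrite('pics/j5.png',np.hstack([cv2.resize(a['frame'],(400,300)),cv2.resize(b['frame'][150:225,270:370],(400,300),interpolation=cv2.INTER_CUBIC)])[:,:,::-1])
E
```

```text
[ 0.50893941 -0.18837141  0.10495687] [-1.14488925 -0.58087804 -0.45476042]
[189.70626085 183.65865433]
```

View pics/j5.png

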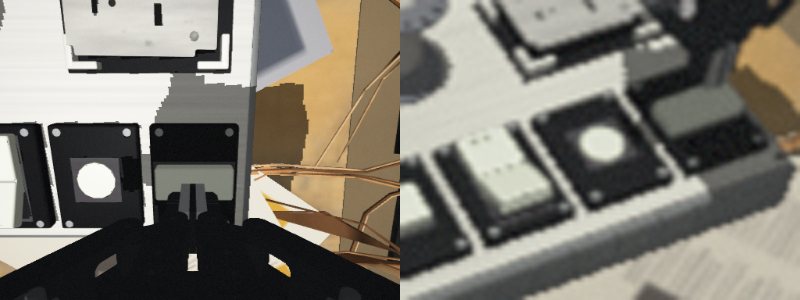

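Round key now sits flush and stays in; the rocker is still on, and the bar key is under the fingers at (195,183).

Call:
{"api": "drive_tool", "payload": {
  "steps": [0,0,0,-8,0,0,0,0,-6,0,0,0,0,-4,0,0,0,0,-3,0,0,0,0,-2,0]
}}

```text
clock: 8.93
position: [0.5095, -0.1843, 0.0816]
tool_rot: [-1.572, 0.0, -1.632]
force: [-0.7, 1.7, 3.0]
grip_width: 0.0002
```

Call:
{"api": "drive_tool", "payload": {
  "steps": [0,0,0,-2,0,0,0,0,-2,0,0,0,0,-2,0,0,0,0,0,0,0,0,0,0,0]
}}

```text
clock: 9.35
position: [0.5097, -0.1846, 0.0763]
tool_rot: [-1.571, 0.0, -1.633]
force: [-2.4, 3.7, 6.5]
grip_width: -0.0001
```

Call:
{"api": "drive_tool", "payload": {
  "steps": [0,0,0,-1,0,0,0,0,0,0,0,0,0,0,0,0,0,0,0,0,0,0,0,0,0]
}}

```text
clock: 9.77
position: [0.5098, -0.1846, 0.0759]
tool_rot: [-1.571, 0.0, -1.633]
force: [-5.0, 5.4, 17.7]
grip_width: 0.0001
```

```bash
python3 - <<'E'
from h import *
s=monitor.observe();print(s['position'],s['force'])
b=snap('scene','s7.png'); a=snap('wrist','w7.png')
cv2.imwrite('pics/j6.png',np.hstack([cv2.resize(a['frame'],(400,300)),cv2.resize(b['frame'][140:230,250:370],(400,300),interpolation=cv2.INTER_CUBIC)])[:,:,::-1])
E
```

```text
[ 0.50975589 -0.18463307  0.07590578] [-5.04824978  5.4098356  17.6549354 ]
```

View pics/j6.png

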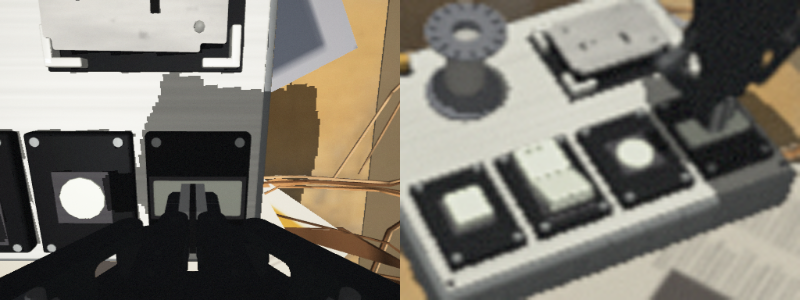

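The bar is at its stop and held with about 18 N. The rocker is on, the round key is in, the square key is up, and the module and spool look untouched. Handing in.

```bash
python3 - <<'E'
from h import *
print(workorder.job_done()); s=monitor.observe(); print(s['clock'],s['position'],s['force'])
E
```

```text
the job is handed in; nothing more can be done
None
the job is handed in; nothing more can be done
```

I switched the rocker on, pushed the round key in, then pressed the bar key down and handed the job in at about 9.9 s while still holding it. The hand-in reported no verdict.

- **Rocker:** it was pressed to its stop. The force rose to 40 N by the end of that press, on the fingertips, more than was needed. Later pictures show the near wing raised, so it is on.
- **Round key:** it was at its stop with the fingertips at 62 mm and 18 N. It stayed in, flush with its unit, after I lifted off.
- **Bar key:** it was at its stop at the same height, held with about 18 N.
- **Left alone:** the square key was up, and the module and spool looked unmoved in the last picture. I did not check the pot and tape roll again, but the arm never came near them.

Two camera measurements disagreed slightly: the top and wrist views differed by up to about 5 mm in x. I pressed near the middle of the two, and the keys' tops were wide enough for that.

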